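# Load the drill vices with their blanks

### The job

Set the four blue-topped blanks out for drilling: stand each one in the drill vice that is wound open to suit its width (thinnest blank in the narrowest gap, and so on up to the widest), down flat on the bed between the jaws, blue face up, its length along the jaws and centred in them, ready for the screw to be tightened. Leave the two already drilled blocks where they stand.

Things in the scene. Friction and masses are not known exactly. Their poses are not given: they have to be found in the camera images.
- steel_blank_mid (a point): Sawn blank of dark grey steel, a plain block 16 mm wide (its x), 64 mm long (its y) and 50 mm high (z up), about 0.4 kg, loose, standing on the bench; top face painted with blue layout dye, bare at its two short ends, with thin white scribed lines crossing at the middle. The point is the block's centre, 25 mm above its underside.
- brass_blank_mid (a point): Sawn blank of yellow brass, a plain block 28 mm wide (its x), 64 mm long (its y) and 50 mm high (z up), about 0.7 kg, loose, standing on the bench; top face painted with blue layout dye, bare at its two short ends, with thin white scribed lines crossing at the middle. The point is the block's centre, 25 mm above its underside.
- aluminium_blank_mid (a point): Sawn blank of pale grey aluminium, a plain block 40 mm wide (its x), 64 mm long (its y) and 50 mm high (z up), about 0.35 kg, loose, standing on the bench; top face painted with blue layout dye, bare at its two short ends, with thin white scribed lines crossing at the middle. The point is the block's centre, 25 mm above its underside.
- acetal_blank_mid (a point): Sawn blank of black acetal plastic, a plain block 52 mm wide (its x), 64 mm long (its y) and 50 mm high (z up), about 0.25 kg, loose, standing on the bench; top face painted with blue layout dye, bare at its two short ends, with thin white scribed lines crossing at the middle. The point is the block's centre, 25 mm above its underside.
- vice_blue_bed (a point): Low drill-press vice painted blue, fixed, jaws set 32 mm apart (along its x) and not moving. Point: middle of the flat bed between the jaws, on its surface, 22 mm above the bench. Jaws 75 mm wide (along y), tops 28 mm above the bed, nothing higher; gap open at both y ends. Fixed jaw, 28 mm thick, at -x; moving jaw, screw and tommy bar at +x, to 150 mm. Side flanges 9 mm high, to y = 57 mm either side.
- vice_red_bed (a point): Low drill-press vice painted red, fixed, jaws set 44 mm apart (along its x) and not moving. Point: middle of the flat bed between the jaws, on its surface, 22 mm above the bench. Jaws 75 mm wide (along y), tops 28 mm above the bed, nothing higher; gap open at both y ends. Fixed jaw, 28 mm thick, at -x; moving jaw, screw and tommy bar at +x, to 150 mm. Side flanges 9 mm high, to y = 57 mm either side.
- vice_green_bed (a point): Low drill-press vice painted green, fixed, jaws set 56 mm apart (along its x) and not moving. Point: middle of the flat bed between the jaws, on its surface, 22 mm above the bench. Jaws 75 mm wide (along y), tops 28 mm above the bed, nothing higher; gap open at both y ends. Fixed jaw, 28 mm thick, at -x; moving jaw, screw and tommy bar at +x, to 150 mm. Side flanges 9 mm high, to y = 57 mm either side.
- vice_grey_bed (a point): Low drill-press vice painted grey, fixed, jaws set 68 mm apart (along its x) and not moving. Point: middle of the flat bed between the jaws, on its surface, 22 mm above the bench. Jaws 75 mm wide (along y), tops 28 mm above the bed, nothing higher; gap open at both y ends. Fixed jaw, 28 mm thick, at -x; moving jaw, screw and tommy bar at +x, to 150 mm. Side flanges 9 mm high, to y = 57 mm either side.
- brass_drilled_mid (a point): Finished block of yellow brass, 28 x 64 x 50 mm (x, y, z) like the brass blank, loose, but with a bare undyed top and a 16 mm hole drilled down through its middle. To be left alone. The point is the block's centre, 25 mm above its underside.
- aluminium_drilled_mid (a point): Finished block of pale grey aluminium, 40 x 64 x 50 mm (x, y, z) like the aluminium blank, loose, but with a bare undyed top and a 16 mm hole drilled down through its middle. To be left alone. The point is the block's centre, 25 mm above its underside.

How it is judged:
At the end, for the whole second after the job is handed in: Steel blank in the blue vice, brass in red, aluminium in green, acetal in grey: each centre within 15 mm (horizontal) of the bed's middle, underside within 3 mm of the bed, length within 0.25 rad of the jaws, blue face up within 0.1 rad, released and at rest (horizontal distance between steel_blank_mid and vice_blue_bed below 0.015 m and z of steel_blank_mid in the frame of vice_blue_bed between 0.022 and 0.028 m and angle between the y axis of steel_blank_mid and the y axis of vice_blue_bed, either way round below 0.25 rad and angle between each of steel_blank_mid, brass_blank_mid, aluminium_blank_mid, acetal_blank_mid's own z axis and vertical below 0.1 rad and linear speed of each of steel_blank, brass_blank, aluminium_blank, acetal_blank below 0.01 m/s and horizontal distance between brass_blank_mid and vice_red_bed below 0.015 m and z of brass_blank_mid in the frame of vice_red_bed between 0.022 and 0.028 m and angle between the y axis of brass_blank_mid and the y axis of vice_red_bed, either way round below 0.25 rad and horizontal distance between aluminium_blank_mid and vice_green_bed below 0.015 m and z of aluminium_blank_mid in the frame of vice_green_bed between 0.022 and 0.028 m and angle between the y axis of aluminium_blank_mid and the y axis of vice_green_bed, either way round below 0.25 rad and horizontal distance between acetal_blank_mid and vice_grey_bed below 0.015 m and z of acetal_blank_mid in the frame of vice_grey_bed between 0.022 and 0.028 m and angle between the y axis of acetal_blank_mid and the y axis of vice_grey_bed, either way round below 0.25 rad); the robot touches nothing.
It fails at once if the drilled brass block is pushed or carried more than 20 mm from its place, or knocked over (distance of brass_drilled_mid from where it was at the start of the episode above 0.02 m or angle between brass_drilled_mid's own z axis and vertical above 0.5 rad).
It fails at once if the drilled aluminium block is pushed or carried more than 20 mm from its place, or knocked over (distance of aluminium_drilled_mid from where it was at the start of the episode above 0.02 m or angle between aluminium_drilled_mid's own z axis and vertical above 0.5 rad).
It also fails if it takes over 112 s, if anything falls off the work surface, if the arm or the gripper's body presses on something with over 40 N, if the wrist force passes 120 N, or if a joint passes its speed limit or range.

### The arm

A 6-joint arm with a two-finger parallel gripper is mounted at the origin on the work surface. World frame = base frame: x ahead of the robot, y to its left, z up, the work surface at z = 0. Lengths are in m, angles in rad, forces in N, time in s.
With the tool pointing down it reaches from about 0.25 to 0.775 m from the base axis. Payload 4 kg.
Tool frame: the origin (TCP) lies between the finger pads; the fingertips stand 14 mm ahead of it and the grasp point (between the pads) lies 5 mm behind it (ctrl.finger_overhang is the distance from the TCP to the fingertips, in m); x points along the fingers, z is the direction in which the jaws open and shut, and the axes are right-handed (so a half turn about x gives the same grasp; the last joint's range is limited). The gripper opens to 94 mm and grips with 3 to 60 N. Pads are 16 mm wide; open, the fingers measure 119 mm over their backs; the gripper's body (75 mm by 177 mm) begins 78 mm behind the grasp point.
Start: joints at [-1.217, 0.087, 1.371, -0, 1.684, -0.103], TCP at [0.243, -0.494, 0.22] pointing down, gripper open.
Joint ranges: [-3.1, 3.1], [-0.76, 2.03], [0.27, 2.55], [-1.08, 4.22], [0.17, 2.65], [-2.57, 2.57]. Speed limits (rad/s): [2.79, 2.79, 3.14, 3.14, 3.14, 3.14].

### API

Orientations are given as a unit quaternion [x, y, z, w].
In Python, from workcell import ctrl, vision gives the robot as it stands.
- The arm moves only by the shell command python3 -m pendant 'ROWS'. ROWS is JSON, one flat list of numbers, 7 for each row, row after row: the shift along the world's x, y, z scaled (see below), then the turn, a rotation vector about the world's x, y, z scaled (see below), then the closure, from 0 (fully open) to 1 (shut). In form: [x, y, z, rx, ry, rz, gripper, x, y, z, rx, ry, rz, gripper, ...]. A call has exactly 10 rows; each row shifts and turns the commanded pose from where the row before left it; what a row does not reach is not made up. The controller multiplies each number of a shift by 0.05 m and each number of a turn by 4 degrees. A row lasts 1/10 s, in which the tool goes at most 50 mm and 8.59 degrees, less where a joint would pass 70% of its speed; a pose out of reach is approached as far as the arm can. A call with a number of a shift or a turn outside -1 to 1 is refused whole. A call with a gripper value outside its range is refused whole. The fingers move at their own pace and stop on an object; the grip force is fixed at half the most. Time passes only in rows, so rows that do not move let the fingers close, or fill a call up. It gives the time, the measured TCP pose, the force and the opening at its end, in the units of the state.
- ctrl.read_state(): the state, without advancing time (a new reading comes with each control period).
- vision.read_camera(name): name is "scene" or "top" or "wrist"; returns a dict with "pixels" (384x512x3 uint8, red, green, blue), "range_z" (384x512 float32, m along the optical axis (not along the pixel's ray), 0 where there is no reading), "camera_matrix" (3x3 intrinsics, pixels), "cam_to_world" (4x4, takes a point from camera to world coordinates). Camera axes: x right, y up, looking along -z (the intrinsics and any distortion apply to the point x, -y, -z); pixel columns grow to the right and rows downward; lengths in m; the calibration is good to about 2 mm. The wrist camera is an equidistant fisheye: a pixel r from the principal point sees the ray r / f radians off the axis. A picture is of the moment at which its call begins.
- ctrl.hand_in(): hands the job in, once; it reports no verdict.
The state is a dict: "time_s": time; "qpos": joint angles; "joint_vel": joint speeds; "joint_torque": joint torques, N m; "eef_pos": TCP position; "eef_rot": TCP orientation; "ft_force": force on the tool from outside, world axes, zero at the start; "torque": the same for the moment, N m; "width": finger opening in m.
Only numpy, scipy, OpenCV 4.12 (cv2) and the standard library are available. Lean on these libraries where they do the work, as an engineer would, in place of code of your own. Each camera call takes 0.05 s, during which the arm holds its last target. There are 200 camera calls.

## Working session

There is one attempt and no reset: what is moved stays moved. The work goes in short steps, Python scripts to look and compute and a shell command to move; the robot and the scene stay as the last step left them, time stands still between calls to the robot, and variables do not carry over. Pictures are saved under pics/ and viewed, on a budget of 14 in all, crops included, one or two more only if the job needs it, and the job is handed in when it is done.

```bash
mkdir -p pics; ls; python3 - <<'E'
from workcell import ctrl, vision
import cv2,numpy as np
for n in ("top","scene"):
    c=vision.read_camera(n); cv2.imwrite(f"pics/{n}0.png",cv2.cvtColor(c["pixels"],cv2.COLOR_RGB2BGR)); np.savez(f"{n}0.npz",**c)
    print(n,c["camera_matrix"].tolist(),c["cam_to_world"].round(3).tolist())
print(ctrl.read_state())
E
```

```text
pics
top [[490.39624062786913, 0.0, 255.5629353845467], [0.0, 490.39624062786913, 188.46319335463195], [0.0, 0.0, 1.0]] [[0.012, 0.999, -0.053, 0.431], [-1.0, 0.012, 0.006, 0.017], [0.007, 0.053, 0.999, 1.511], [0.0, 0.0, 0.0, 1.0]]
scene [[390.16698934852377, 0.0, 249.45329532839676], [0.0, 390.16698934852377, 189.5647416535253], [0.0, 0.0, 1.0]] [[-0.587, -0.514, 0.625, 1.202], [0.809, -0.381, 0.447, 0.519], [0.008, 0.769, 0.64, 0.766], [0.0, 0.0, 0.0, 1.0]]
{'time_s': 0.1, 'qpos': array([-1.21712739e+00,  8.78952510e-02,  1.37207877e+00, -3.78999625e-05,
        1.68361671e+00, -1.03108744e-01]), 'joint_vel': array([-0.00021094, -0.00108865, -0.00263063, -0.00058048,  0.00051993,
       -0.00054973]), 'joint_torque': array([ 2.43407565e-03, -3.41255128e+01, -3.03299546e+01,  7.18633784e-02,
        3.04032303e-02, -1.09226410e-04]), 'eef_pos': array([ 0.2423999 , -0.49318317,  0.21842582]), 'eef_rot': array([ 0.37423573,  0.60078556, -0.37339039,  0.59965319]), 'ft_force': array([-0.07397325,  1.10475593, -0.80074819]), 'torque': array([-0.02994098,  0.0001256 ,  0.04259581]), 'width': 0.09389904813833823}
```

View pics/top0.png

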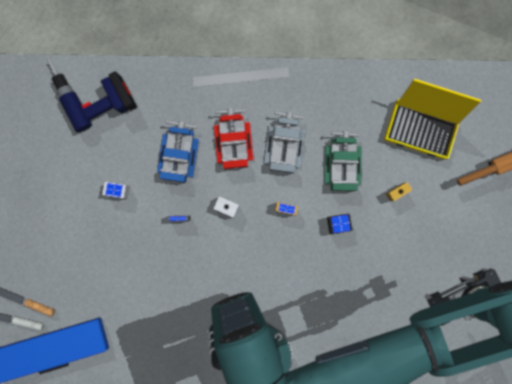

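View pics/scene0.png

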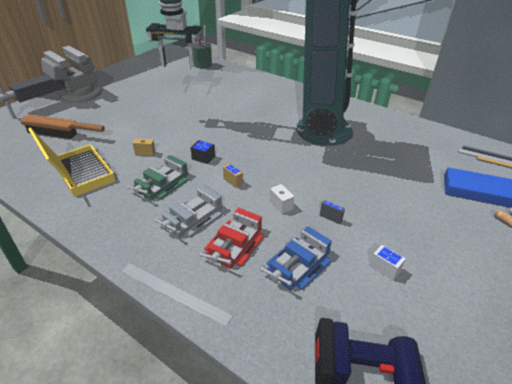

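Top view: blanks are at px aluminium (114,190), steel (178,218), brass (287,209) and acetal (340,224). The drilled ones are at (226,207) and (400,191). Vices are blue (178,155), red (235,142), grey (285,147) and green (343,165). Next I'll measure them using depth.

```bash
cat > h.py <<'E'
import numpy as np,cv2
from scipy.spatial.transform import Rotation as R
def cloud(c):
    K=c["camera_matrix"];v,u=np.mgrid[:384,:512];z=c["range_z"]
    p=np.stack([(u-K[0,2])/K[0,0]*z,-(v-K[1,2])/K[1,1]*z,-z],-1)
    T=c["cam_to_world"];return p@T[:3,:3].T+T[:3,3]
def rect(P):
    (c,s,a)=cv2.minAreaRect((P[:,:2]*1000).astype(np.float32))
    b=cv2.boxPoints((c,s,a));e=[b[1]-b[0],b[2]-b[1]];l=max(e,key=np.linalg.norm)
    yaw=(np.degrees(np.arctan2(l[1],l[0]))-90+90)%180-90   # long axis angle from world y
    return np.round(c,1),np.round(s,1),round(float(yaw),1)
def yawstate(s):
    z=R.from_quat(s["eef_rot"]).as_matrix(); return z
E
python3 - <<'E'
import numpy as np,cv2
from h import *
from workcell import ctrl
c=dict(np.load("top0.npz"));P=cloud(c)
print(P[250,150],P[230,250])
for n,(u,v) in dict(alu=(114,190),steel=(178,218),brass=(287,209),ac=(340,224),dal=(226,207),dbr=(400,191)).items():
    W=P[v-20:v+20,u-20:u+20].reshape(-1,3);Q=W[(W[:,2]>.042)];print(n,*rect(Q),np.median(Q[:,2]).round(4),len(Q))
print(yawstate(ctrl.read_state()).round(3))
# ortho map of vices, 0.5 mm/px: x up, y left
M=[]
for n,(u,v) in dict(blue=(178,155),red=(235,142),grey=(285,147),green=(343,165)).items():
    # homography of plane z=.05 -> image
    K=c["camera_matrix"];T=np.linalg.inv(c["cam_to_world"]);ctr=P[v,u]
    H=[];
    r,q=np.mgrid[:300,:200]
    X=np.stack([ctr[0]+(150-r)*.0006,ctr[1]+(100-q)*.0006,np.full(r.shape,.05)],-1)
    C=X@T[:3,:3].T+T[:3,3]
    mu=(K[0,0]*C[...,0]/-C[...,2]+K[0,2]).astype(np.float32);mv=(K[1,1]*-C[...,1]/-C[...,2]+K[1,2]).astype(np.float32)
    im=cv2.remap(c["pixels"],mu,mv,cv2.INTER_CUBIC)[...,::-1]
    zz=cv2.remap(P[...,2].astype(np.float32),mu,mv,cv2.INTER_NEAREST);zz=np.clip(zz*4000,0,255).astype(np.uint8)
    M.append(np.vstack([im,cv2.cvtColor(zz,cv2.COLOR_GRAY2BGR)]));print(n,ctr.round(4))
cv2.imwrite("pics/vices.png",np.hstack(M))
E
```

```text
[0.31943106 0.32760252 0.00291616] [ 0.38371762  0.02293215 -0.00183611]
alu [474.6 238.7] [451.9  39.8] -7.8 0.0487 301
steel [421.  143.7] [ 12.8 254.6] 1.6 0.0495 113
brass [451.  -49.9] [ 36.7 134. ] 1.5 0.0492 206
ac [ 405.6 -132.5] [ 56.3 297.1] 1.1 0.0498 383
dal [444.5  72.9] [114.   39.8] -23.4 0.049 274
dbr [ 461.5 -222.5] [ 45.1 479.9] 12.6 0.0492 200
[[-0.001  0.897  0.441]
 [ 0.002  0.441 -0.897]
 [-1.     0.    -0.002]]
blue [0.6066 0.241  0.0489]
red [0.6482 0.071  0.0474]
grey [ 0.64   -0.0817  0.0111]
green [ 0.5868 -0.2609  0.0095]
```

View pics/vices.png

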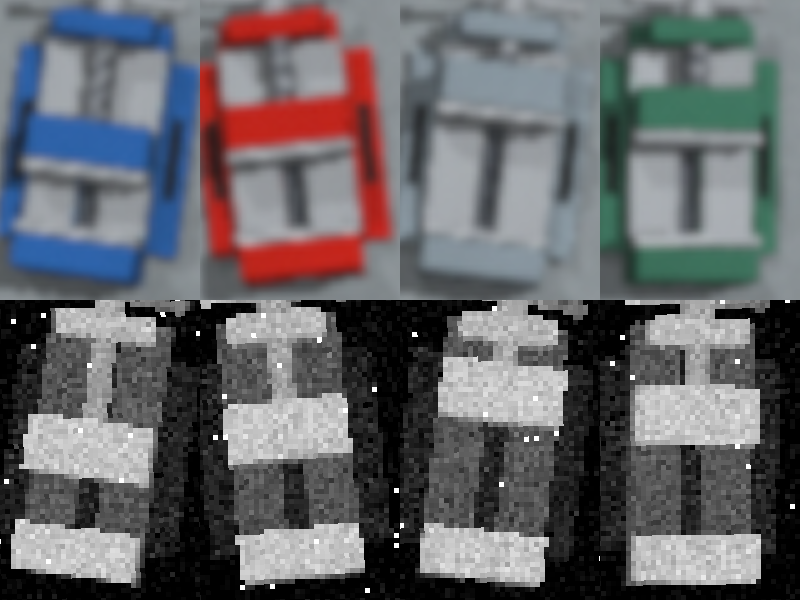

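The crops (0.6 mm/px) show the fixed jaw at the bottom (rows ~555) and the moving jaw above it in every vice. The vice x axes therefore point roughly along world +x. Now rectangle fits with outliers filtered.

```bash
python3 - <<'E'
import numpy as np,cv2
from h import *
c=dict(np.load("top0.npz"));P=cloud(c);K=c["camera_matrix"];T=np.linalg.inv(c["cam_to_world"])
def ortho(x,y,w=.075,s=.0006):
    n=int(w/s);r,q=np.mgrid[-n:n+1,-n:n+1]
    X=np.stack([x-r*s,y-q*s,np.full(r.shape,.05)],-1);C=X@T[:3,:3].T+T[:3,3]
    mu=(K[0,0]*C[...,0]/-C[...,2]+K[0,2]).astype(np.float32);mv=(K[1,1]*-C[...,1]/-C[...,2]+K[1,2]).astype(np.float32)
    z=cv2.remap(cv2.medianBlur(P[...,2].astype(np.float32),3),mu,mv,cv2.INTER_LINEAR)
    m=((z>.036)&(z<.06)).astype(np.uint8);m=cv2.morphologyEx(m,cv2.MORPH_OPEN,np.ones((15,15)))
    k,l,st,_=cv2.connectedComponentsWithStats(m)
    return [(X[l==i]) for i in range(1,k) if st[i,4]>700]
for n,(x,y) in dict(alu=(.474,.239),steel=(.421,.144),brass=(.451,-.050),ac=(.405,-.132),dal=(.4445,.073),dbr=(.461,-.222)).items():
    for Q in ortho(x,y,.06): print(n,*rect(Q),(Q.mean(0)[:2]*1000).round(1))
for n,(x,y,r,q) in dict(blue=(.6066,.241,205,85),red=(.6482,.071,200,95),grey=(.64,-.0817,180,90),green=(.5868,-.2609,190,95)).items():
    for Q in ortho(x+(150-r)*.0006,y+(100-q)*.0006,.085): print(n,*rect(Q),(Q.mean(0)[:2]*1000).round(1))
E
```

```text
alu [419.4 238.1] [10.8 60.6] 0.0 [419.3 237.8]
steel [456.8 101.7] [51.8 40.6] -22.4 [456.7 104.6]
brass [451.7 -82.8] [60.8 28.6] -11.9 [451.3 -82.4]
ac [449.2 -93. ] [43.3 30.3] -2.6 [449.5 -92.9]
dal [454.3  95.8] [64.4 40.5] -23.2 [454.3  95.5]
dbr [ 514.1 -251.1] [61.8 13.8] 0.0 [ 514.4 -251.9]
dbr [ 418.7 -244.5] [35.4 67.8] 0.0 [ 416.8 -244.7]
blue [624.5 246.6] [76.9 69.5] -7.5 [612.2 247.6]
blue [546.2 256.6] [76.2 29.7] -7.9 [545.9 256.2]
red [673.1  80.9] [60.9 74.7] 6.2 [663.9  79.6]
red [587.3  70.5] [30.7 74.4] 6.8 [586.8  70.6]
grey [682.1 -83.4] [75.3 51.2] -6.9 [676.9 -83. ]
grey [578. -71.] [74.7 29.9] -6.0 [577.7 -71.1]
green [ 618.9 -258.8] [73.8 57. ] 0.0 [ 610.6 -258.9]
green [ 521.7 -257.9] [75.6 28.2] 0.0 [ 521.7 -258.4]
```

```bash
python3 - <<'E'
import numpy as np,cv2
from h import *
c=dict(np.load("top0.npz"));P=cloud(c);K=c["camera_matrix"];T=np.linalg.inv(c["cam_to_world"])
z=cv2.medianBlur(P[...,2].astype(np.float32),3)
def ortho(u,v,w=.055,s=.0005):
    # centre = ray through pixel at z=.05
    d=c["cam_to_world"][:3,:3]@np.array([(u-K[0,2])/K[0,0],-(v-K[1,2])/K[1,1],-1]);o=c["cam_to_world"][:3,3];x,y,_=o+d*(.05-o[2])/d[2]
    n=int(w/s);r,q=np.mgrid[-n:n+1,-n:n+1]
    X=np.stack([x-r*s,y-q*s,np.full(r.shape,.05)],-1);C=X@T[:3,:3].T+T[:3,3]
    mu=(K[0,0]*C[...,0]/-C[...,2]+K[0,2]).astype(np.float32);mv=(K[1,1]*-C[...,1]/-C[...,2]+K[1,2]).astype(np.float32)
    zz=cv2.remap(z,mu,mv,cv2.INTER_LINEAR);im=cv2.remap(c["pixels"],mu,mv,cv2.INTER_CUBIC)[...,::-1].copy()
    m=((zz>.036)&(zz<.06)).astype(np.uint8);m=cv2.morphologyEx(m,cv2.MORPH_OPEN,np.ones((9,9)))
    k,l,st,_=cv2.connectedComponentsWithStats(m);i=1+np.argmax(st[1:,4]);Q=X[l==i]
    bl=(im[...,0].astype(int)-im[...,2]>90)&(im[...,0]>110)
    cs,_=cv2.findContours((l==i).astype(np.uint8),0,2);cv2.drawContours(im,cs,-1,(0,0,255),1)
    return Q,X[bl],im
M=[]
for n,p in dict(alu=(114,190),steel=(178,218),brass=(287,209),ac=(340,224),dal=(226,207),dbr=(400,191)).items():
    Q,B,im=ortho(*p);M.append(im);print(n,*rect(Q),(Q.mean(0)[:2]*1000).round(1), 'blue' if len(B)>99 else '', *(rect(B) if len(B)>99 else ()))
cv2.imwrite("pics/blocks.png",np.vstack([np.hstack(M[:3]),np.hstack(M[3:])]))
for n,x,y,a,g in (("blue",.5460,.2564,-7.7,32),("red",.587,.0706,6.6,44),("green",.5217,-.2582,0,56),("grey",.5778,-.071,-6.3,68)):
    e=14+g/2;print(n,round(x*1e3+e*np.cos(np.radians(a)),1),round(y*1e3+e*np.sin(np.radians(a)),1),a)
E
```

```text
alu [500.8 428.6] [69.1 40.3] -8.0 [500.8 428.6] blue [501.1 430.4] [47.2 36.2] -9.7
steel [418.4 238. ] [64. 13.] 0.0 [418.4 238. ] blue [418.1 239.5] [12.8 48.2] 2.4
brass [451.4 -84.5] [64.1 28.7] -11.5 [451.2 -84.4] blue [451.3 -85.2] [44.9 22.1] -10.7
ac [ 407.7 -244.6] [52.9 66.5] 10.0 [ 407.8 -244.2] blue [ 407.9 -245.8] [49.2 51.6] 9.5
dal [454.4  95.8] [64.6 40.7] -23.7 [454.2  95.5] 
dbr [ 506.7 -423.6] [30.8 67.6] 31.7 [ 506.3 -423.5] 
blue 575.7 252.4 -7.7
red 622.8 74.7 6.6
green 563.7 -258.2 0
grey 625.5 -76.3 -6.3
```

View pics/blocks.png

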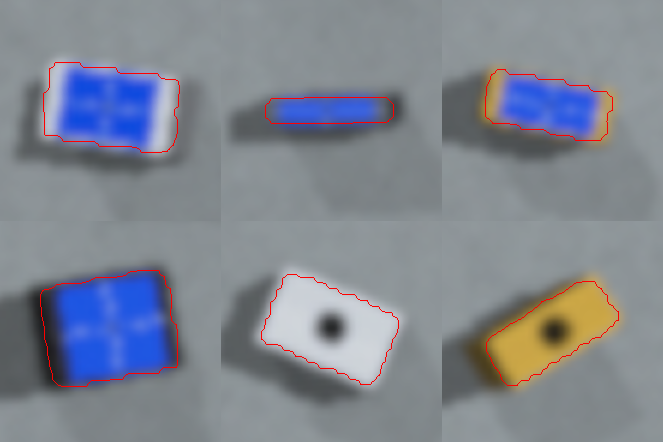

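Blanks (mm, yaw°): aluminium (501,430,-9), steel (418,239,+2), brass (451,-85,-11), acetal (408,-245,+10). I'll grip by the length, since the fingers then drop into the open ends of the vice gap. Acetal goes first.

```bash
python3 -m pendant '[0.33,0.5,-0.18,0,0,-0.4,0, 0.33,0.5,-0.18,0,0,-0.4,0, 0.33,0.5,-0.18,0,0,-0.4,0, 0.33,0.5,-0.18,0,0,-0.4,0, 0.33,0.5,-0.18,0,0,-0.4,0, 0.33,0.5,-0.18,0,0,-0.4,0, 0.33,0.5,-0.18,0,0,-0.4,0, 0.33,0.5,-0.18,0,0,-0.4,0, 0.33,0.5,-0.18,0,0,-0.4,0, 0.33,0.46,-0.18,0,0,-0.4,0]'
cat >> h.py <<'E'
def where(g=None):
    from workcell import ctrl
    s=ctrl.read_state();m=R.from_quat(s["eef_rot"]).as_matrix();d=m[:,2]*np.sign(m[1,2])
    p=s["eef_pos"]*1000;yaw=np.degrees(np.arctan2(-d[0],d[1]))
    print("t",round(s["time_s"],2),"tcp",p.round(1),"yaw",yaw.round(1),"down",m[:,0].round(3),"F",s["ft_force"].round(1),"w",round(s["width"]*1000,1))
    if g: print("units",np.round((np.array(g[:3])-p)/50,2),"turn",round((g[3]-yaw)/4,2))
def wrist(name):
    from workcell import vision
    c=vision.read_camera("wrist");np.savez("wrist.npz",**c);cv2.imwrite(f"pics/{name}.png",c["pixels"][...,::-1])
    return c
E
python3 -c "
from h import *
c=wrist('w1');where([408,-245,25,10]);print(c['camera_matrix'].round(1).tolist(),c['cam_to_world'].round(3).tolist())"
```

```text
time_s: 1.1
eef_pos: [0.4078, -0.2442, 0.1287]
eef_rot: [0.454, 0.542, -0.454, 0.542]
ft_force: [-0.4, -0.9, -0.2]
width: 0.0936
t 1.15 tcp [ 409.  -240.5  126.9] yaw 10.2 down [-0.001  0.006 -1.   ] F [ 0.2  2.9 -0.4] w 94.1
units [-0.02 -0.09 -2.04] turn -0.06
[[297.3, 0.0, 257.7], [0.0, 297.3, 193.6], [0.0, 0.0, 1.0]] [[0.175, 0.945, 0.278, 0.489], [-0.985, 0.168, 0.049, -0.23], [-0.001, -0.282, 0.959, 0.294], [0.0, 0.0, 0.0, 1.0]]
```

View pics/w1.png

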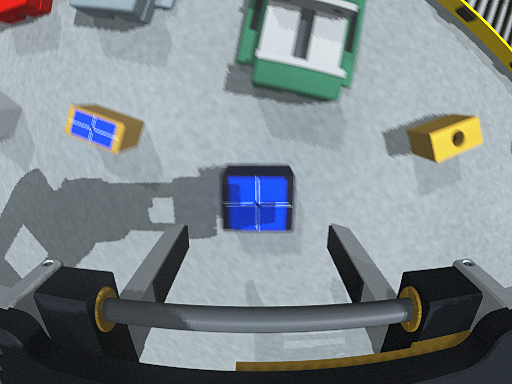

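The wrist view shows the acetal blank square between the fingers, its scribed cross at (257,204), with the grey and green vices beyond. Now I'll cross-check its position and the brass cross at (93,128).

```bash
cat >> h.py <<'E'
def fish(uv,z,c=None):
    c=c or dict(np.load("wrist.npz"));K=c["camera_matrix"];T=c["cam_to_world"]
    a=np.array([(uv[0]-K[0,2])/K[0,0],(uv[1]-K[1,2])/K[1,1]]);r=np.hypot(*a)
    d=np.array([a[0]/r*np.sin(r),-a[1]/r*np.sin(r),-np.cos(r)]);d=T[:3,:3]@d
    return ((T[:3,3]+d*(z-T[2,3])/d[2])*1000).round(1)[:2]
E
python3 -c "
from h import *
where([408,-245,25,10])
for p,z in (((257,204),.05),((93,128),.05),((223,203),.05),((294,206),.05),((257,232),.05)): print(p,fish(p,z))"
```

```text
t 1.15 tcp [ 409.  -240.5  126.9] yaw 10.2 down [-0.001  0.006 -1.   ] F [ 0.2  2.9 -0.4] w 94.1
units [-0.02 -0.09 -2.04] turn -0.06
(257, 204) [ 408.8 -243.5]
(93, 128) [453.1 -84.4]
(223, 203) [ 404.4 -214.3]
(294, 206) [ 412.5 -275.6]
(257, 232) [ 382.7 -248.1]
```

```bash
python3 -m pendant '[0,0,-0.3,0,0,0,0, 0,0,-0.35,0,0,0,0, 0,0,-0.35,0,0,0,0, 0,0,-0.35,0,0,0,0, 0,0,-0.3,0,0,0,0, 0,0,-0.25,0,0,0,0, 0,0,-0.12,0,0,0,0, 0,0,-0.05,0,0,0,0, 0,0,0,0,0,0,0.3, 0,0,0,0,0,0,0.6]'
python3 -c "from h import *;where([408,-245,25,10])"
python3 -m pendant '[0,0,0,0,0,0,1, 0,0,0,0,0,0,1, 0,0,0,0,0,0,1, 0,0,0,0,0,0,1, 0,0,0,0,0,0,1, 0,0,0.1,0,0,0,1, 0,0,0.2,0,0,0,1, 0,0,0.3,0,0,0,1, 0,0,0.3,0,0,0,1, 0,0,0.3,0,0,0,1]'
python3 -c "from h import *;where([625.5,-76.3,130,-6.3])"
```

```text
time_s: 2.15
eef_pos: [0.4081, -0.246, 0.0267]
eef_rot: [0.454, 0.542, -0.454, 0.543]
ft_force: [0.5, -1.1, 0.4]
width: 0.0813
t 2.15 tcp [ 408.1 -246.    26.7] yaw 10.2 down [ 0.001 -0.001 -1.   ] F [ 0.5 -1.1  0.4] w 81.3
units [-0.    0.02 -0.03] turn -0.04
time_s: 3.15
eef_pos: [0.4073, -0.2454, 0.0867]
eef_rot: [0.454, 0.543, -0.454, 0.542]
ft_force: [-0.6, 0.3, -2.6]
width: 0.0643
t 3.15 tcp [ 407.3 -245.4   86.7] yaw 10.2 down [-0.001  0.    -1.   ] F [-0.6  0.3 -2.6] w 64.3
units [4.36 3.38 0.87] turn -4.12
```

Acetal is gripped (64.3 mm). Carrying it to the grey vice.

```bash
python3 -m pendant '[0.2,0.15,0.3,0,0,-0.4,1, 0.4,0.35,0.3,0,0,-0.5,1, 0.55,0.4,0.2,0,0,-0.5,1, 0.55,0.4,0.1,0,0,-0.5,1, 0.55,0.4,0,0,0,-0.5,1, 0.55,0.4,0,0,0,-0.5,1, 0.5,0.4,0,0,0,-0.5,1, 0.5,0.4,0,0,0,-0.4,1, 0.36,0.3,0,0,0,-0.3,1, 0.2,0.18,0,0,0,-0.02,1]'
python3 -m pendant '[0,0,0,0,0,0,1, 0,0,0,0,0,0,1, 0,0,0,0,0,0,1, 0,0,0,0,0,0,1, 0,0,0,0,0,0,1, 0,0,0,0,0,0,1, 0,0,0,0,0,0,1, 0,0,0,0,0,0,1, 0,0,0,0,0,0,1, 0,0,0,0,0,0,1]'
python3 -c "
from h import *
wrist('w2');where([625.5,-76.3,47,-6.3])"
```

```text
time_s: 4.15
eef_pos: [0.6265, -0.0752, 0.1306]
eef_rot: [-0.526, -0.472, 0.526, -0.472]
ft_force: [0.3, 0.9, -2.2]
width: 0.0633
time_s: 5.15
eef_pos: [0.6256, -0.0766, 0.1309]
eef_rot: [-0.527, -0.472, 0.527, -0.472]
ft_force: [-0.2, 1.4, -2.7]
width: 0.0639
t 5.2 tcp [625.6 -76.6 131. ] yaw -6.3 down [-0. -0. -1.] F [-1.1  0.7 -1.6] w 64.1
units [-0.    0.01 -1.68] turn 0.0
```

View pics/w2.png

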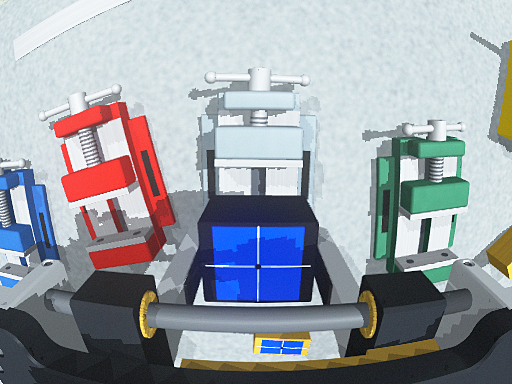

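The wrist view shows the acetal held square above the grey vice, with the moving jaw's inner edge at about row 160, columns 215–302. Checking that edge against the top-camera estimate.

```bash
python3 -c "
from h import *
for p in ((215,159),(302,159),(259,159)): print(p,fish(p,.05))
a=np.radians(-6.3);print('expected inner edge mid',625.5+34*np.cos(a),-76.3+34*np.sin(a))"
```

```text
(215, 159) [669.6 -45.4]
(302, 159) [ 661.5 -118.5]
(259, 159) [665.3 -82.3]
expected inner edge mid 659.2946724854761 -80.03096657709554
```

```bash
python3 -m pendant '[0.03,0,-0.2,0,0,0,1, 0,0,-0.25,0,0,0,1, 0,0,-0.2,0,0,0,1, 0,0,-0.2,0,0,0,1, 0,0,-0.2,0,0,0,1, 0,0,-0.15,0,0,0,1, 0,0,-0.15,0,0,0,1, 0,0,-0.15,0,0,0,1, 0,0,-0.1,0,0,0,1, 0,0,-0.04,0,0,0,1]'
python3 -c "from h import *;wrist('w3');where([625.5,-76.3,47,-6.3])"
```

```text
time_s: 6.2
eef_pos: [0.6267, -0.0766, 0.0485]
eef_rot: [-0.526, -0.472, 0.527, -0.471]
ft_force: [-2.4, 0.3, 1.0]
width: 0.0639
t 6.25 tcp [626.9 -76.6  48.7] yaw -6.3 down [-0.001 -0.    -1.   ] F [ 0.5 -0.5 -2.9] w 63.6
units [-0.03  0.01 -0.03] turn 0.0
```

View pics/w3.png

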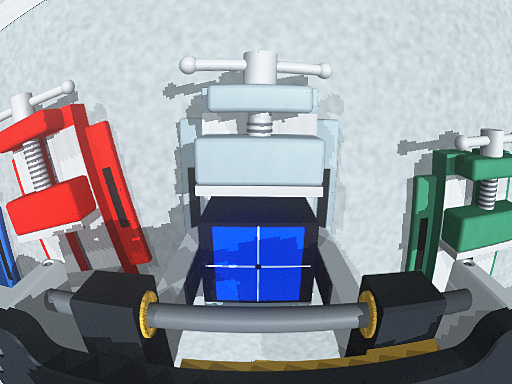

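The acetal sits between the grey jaws (moving jaw edge at row 195, blank's far edge at row 197 behind its top). Release, lift, and head to the brass.

```bash
python3 -m pendant '[0,0,-0.02,0,0,0,1, 0,0,-0.01,0,0,0,0.7, 0,0,0,0,0,0,0, 0,0,0,0,0,0,0, 0,0,0,0,0,0,0, 0,0,0,0,0,0,0, 0,0,0,0,0,0,0, 0,0,0.2,0,0,0,0, 0,0,0.3,0,0,0,0, 0,0,0.4,0,0,0,0]'
python3 -c "from h import *;where([452,-85,125,-11])"
```

```text
time_s: 7.25
eef_pos: [0.6268, -0.0766, 0.0934]
eef_rot: [-0.527, -0.472, 0.527, -0.472]
ft_force: [-0.0, 0.1, 0.2]
width: 0.0939
t 7.25 tcp [626.8 -76.6  93.4] yaw -6.3 down [-0.001  0.    -1.   ] F [-0.   0.1  0.2] w 93.9
units [-3.5  -0.17  0.63] turn -1.17
```

```bash
python3 -m pendant '[0,0,0.4,0,0,0,0, -0.2,0,0.23,0,0,-0.1,0, -0.45,-0.03,0,0,0,-0.2,0, -0.5,-0.03,0,0,0,-0.2,0, -0.5,-0.03,0,0,0,-0.2,0, -0.5,-0.03,0,0,0,-0.2,0, -0.5,-0.03,0,0,0,-0.2,0, -0.45,-0.02,0,0,0,-0.07,0, -0.3,0,0,0,0,0,0, -0.1,0,0,0,0,0,0]'
python3 -c "from h import *;wrist('w4');where([452,-85,25,-11])"
```

```text
time_s: 8.25
eef_pos: [0.4505, -0.085, 0.1247]
eef_rot: [0.546, 0.449, -0.546, 0.45]
ft_force: [0.7, -0.2, -0.1]
width: 0.0938
t 8.3 tcp [450.8 -85.1 124.7] yaw -11.0 down [ 0.001 -0.    -1.   ] F [-0.3  0.6 -0.6] w 93.8
units [ 0.02  0.   -1.99] turn 0.01
```

View pics/w4.png

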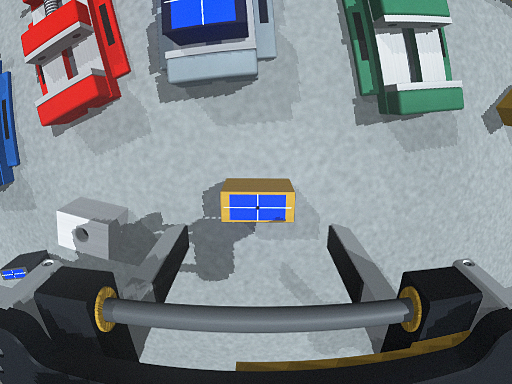

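Brass is square between the fingers, cross at (258,208). The drilled aluminium at (88,228) is well clear.

```bash
python3 -c "
from h import *
for p in ((258,208),(231,207),(286,207)): print(fish(p,.05))
print('steel',fish((13,273),.05))"
```

```text
[449.4 -85.3]
[454.7 -62.8]
[ 445.6 -109. ]
steel [418.3 240. ]
```

Target x 450. Descend, grip and lift.

```bash
python3 -m pendant '[-0.02,0,-0.3,0,0,0,0, 0,0,-0.35,0,0,0,0, 0,0,-0.35,0,0,0,0, 0,0,-0.35,0,0,0,0, 0,0,-0.3,0,0,0,0, 0,0,-0.2,0,0,0,0, 0,0,-0.1,0,0,0,0, 0,0,-0.04,0,0,0,0, 0,0,0,0,0,0,0.3, 0,0,0,0,0,0,0.6]' | grep eef_pos
python3 -m pendant '[0,0,0,0,0,0,1, 0,0,0,0,0,0,1, 0,0,0,0,0,0,1, 0,0,0,0,0,0,1, 0,0,0,0,0,0,1, 0,0,0.1,0,0,0,1, 0,0,0.2,0,0,0,1, 0,0,0.4,0,0,0,1, 0,0,0.5,0,0,0,1, 0,0,0.5,0,0,0,1]'
python3 -c "from h import *;where([623.5,75,130,6.6])"
```

```text
eef_pos: [0.4517, -0.0853, 0.0253]
time_s: 10.3
eef_pos: [0.4498, -0.0849, 0.1092]
eef_rot: [-0.545, -0.451, 0.546, -0.449]
ft_force: [0.6, 0.1, -7.0]
width: 0.0641
t 10.3 tcp [449.8 -84.9 109.2] yaw -11.0 down [-0.003  0.001 -1.   ] F [ 0.6  0.1 -7. ] w 64.1
units [3.47 3.2  0.42] turn 4.4
```

```bash
python3 -m pendant '[0.1,0.1,0.3,0,0,0.3,1, 0.3,0.25,0.12,0,0,0.5,1, 0.4,0.4,0,0,0,0.5,1, 0.45,0.42,0,0,0,0.5,1, 0.45,0.42,0,0,0,0.5,1, 0.45,0.42,0,0,0,0.5,1, 0.45,0.42,0,0,0,0.5,1, 0.42,0.37,0,0,0,0.5,1, 0.3,0.28,0,0,0,0.4,1, 0.15,0.12,0,0,0,0.2,1]' | grep time
python3 -m pendant '[0,0,0,0,0,0,1, 0,0,0,0,0,0,1, 0,0,0,0,0,0,1, 0,0,0,0,0,0,1, 0,0,-0.05,0,0,0,1, 0,0,-0.15,0,0,0,1, 0,0,-0.15,0,0,0,1, 0,0,-0.15,0,0,0,1, 0,0,0,0,0,0,1, 0,0,0,0,0,0,1]' | grep time
python3 -c "
from h import *
wrist('w5');where([623.5,75,48,6.6])"
```

```text
time_s: 11.3
time_s: 12.3
t 12.35 tcp [624.6  74.9 105.4] yaw 6.6 down [-0. -0. -1.] F [-0.5  0.4 -6.6] w 63.7
units [-0.02  0.   -1.15] turn -0.0
```

View pics/w5.png

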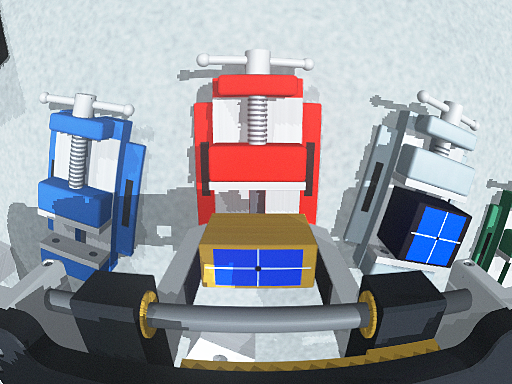

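Brass is centred on the red vice's jaws (columns 208–307 against the blank's 200–316), and the acetal looks right in the grey vice. Descending.

```bash
python3 -c "
from h import *
print(fish((257,183),.05),fish((257,190),.05))"
python3 -m pendant '[-0.02,0,-0.15,0,0,0,1, 0,0,-0.2,0,0,0,1, 0,0,-0.2,0,0,0,1, 0,0,-0.2,0,0,0,1, 0,0,-0.15,0,0,0,1, 0,0,-0.12,0,0,0,1, 0,0,-0.07,0,0,0,1, 0,0,-0.03,0,0,0,1, 0,0,-0.02,0,0,0,1, 0,0,0,0,0,0,1]'
python3 -c "from h import *;where([623.5,75,47,6.6])"
```

```text
[649.9  78.2] [644.4  77.6]
time_s: 13.35
eef_pos: [0.6239, 0.0749, 0.0489]
eef_rot: [0.47, 0.528, -0.47, 0.528]
ft_force: [0.0, -0.4, -7.4]
width: 0.0639
t 13.35 tcp [623.9  74.9  48.9] yaw 6.6 down [ 0.001 -0.    -1.   ] F [ 0.  -0.4 -7.4] w 63.9
units [-0.01  0.   -0.04] turn -0.0
```

```bash
python3 -m pendant '[0,0,-0.03,0,0,0,1, 0,0,0,0,0,0,0.7, 0,0,0,0,0,0,0, 0,0,0,0,0,0,0, 0,0,0,0,0,0,0, 0,0,0,0,0,0,0, 0,0,0,0,0,0,0, 0,0,0.3,0,0,0,0, 0,0,0.5,0,0,0,0, 0,0,0.5,0,0,0,0]'
python3 -c "from h import *;where([418,239,125,2])"
```

```text
time_s: 14.35
eef_pos: [0.6234, 0.0749, 0.1134]
eef_rot: [0.47, 0.528, -0.47, 0.528]
ft_force: [0.3, 0.1, -0.6]
width: 0.0938
t 14.35 tcp [623.4  74.9 113.4] yaw 6.6 down [-0. -0. -1.] F [ 0.3  0.1 -0.6] w 93.8
units [-4.11  3.28  0.23] turn -1.15
```

```bash
python3 -m pendant '[-0.2,0.15,0.23,0,0,-0.1,0, -0.4,0.3,0,0,0,-0.15,0, -0.5,0.4,0,0,0,-0.15,0, -0.5,0.4,0,0,0,-0.15,0, -0.5,0.4,0,0,0,-0.15,0, -0.5,0.4,0,0,0,-0.15,0, -0.5,0.4,0,0,0,-0.15,0, -0.5,0.4,0,0,0,-0.15,0, -0.36,0.3,0,0,0,0,0, -0.15,0.13,0,0,0,0,0]' | grep time
python3 -m pendant '[0,0,0,0,0,0,0, 0,0,0,0,0,0,0, 0,0,0,0,0,0,0, 0,0,0,0,0,0,0, 0,0,0,0,0,0,0, 0,0,0,0,0,0,0, 0,0,0,0,0,0,0, 0,0,0,0,0,0,0, 0,0,0,0,0,0,0, 0,0,0,0,0,0,0]' | grep time
python3 -c "from h import *;wrist('w6');where([418,239,25,2])"
```

```text
time_s: 15.35
time_s: 16.35
t 16.4 tcp [418.1 238.9 123.5] yaw 2.0 down [-0. -0. -1.] F [0.7 0.3 1.2] w 93.9
units [-0.    0.   -1.97] turn -0.0
```

View pics/w6.png

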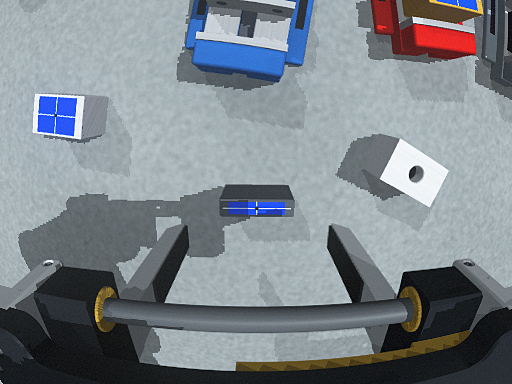

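Steel is square between the fingers, cross at (257,208). The aluminium blank's cross is at (57,116).

```bash
python3 -c "
from h import *
for p in ((257,208.5),(222,208),(292,209),(57,116)): print(p,fish(p,.05))"
```

```text
(257, 208.5) [416.9 239.3]
(222, 208) [416.2 269.2]
(292, 209) [417.4 209.3]
(57, 116) [499.3 429.4]
```

```bash
python3 -m pendant '[-0.02,0,-0.3,0,0,0,0, 0,0,-0.35,0,0,0,0, 0,0,-0.35,0,0,0,0, 0,0,-0.35,0,0,0,0, 0,0,-0.3,0,0,0,0, 0,0,-0.18,0,0,0,0, 0,0,-0.1,0,0,0,0, 0,0,-0.04,0,0,0,0, 0,0,0,0,0,0,0.3, 0,0,0,0,0,0,0.6]' | grep eef_pos
python3 -m pendant '[0,0,0,0,0,0,1, 0,0,0,0,0,0,1, 0,0,0,0,0,0,1, 0,0,0,0,0,0,1, 0,0,0,0,0,0,1, 0,0,0.1,0,0,0,1, 0,0,0.2,0,0,0,1, 0,0,0.4,0,0,0,1, 0,0,0.5,0,0,0,1, 0,0,0.5,0,0,0,1]' |grep -v rot
python3 -c "from h import *;where([576.5,252.5,130,-7.7])"
```

```text
eef_pos: [0.4177, 0.2391, 0.0258]
time_s: 18.4
eef_pos: [0.4164, 0.2384, 0.1105]
ft_force: [-0.4, 0.4, -2.1]
width: 0.064
t 18.4 tcp [416.4 238.4 110.5] yaw 2.0 down [-0.002 -0.001 -1.   ] F [-0.4  0.4 -2.1] w 64.0
units [3.2  0.28 0.39] turn -2.43
```

```bash
python3 -m pendant '[0.1,0,0.25,0,0,-0.1,1, 0.3,0.02,0.14,0,0,-0.3,1, 0.4,0.03,0,0,0,-0.3,1, 0.4,0.04,0,0,0,-0.3,1, 0.4,0.04,0,0,0,-0.3,1, 0.4,0.04,0,0,0,-0.3,1, 0.4,0.04,0,0,0,-0.3,1, 0.4,0.04,0,0,0,-0.3,1, 0.28,0.02,0,0,0,-0.2,1, 0.12,0.01,0,0,0,-0.03,1]' | grep time
python3 -m pendant '[0,0,0,0,0,0,1, 0,0,0,0,0,0,1, 0,0,0,0,0,0,1, 0,0,0,0,0,0,1, 0,0,-0.05,0,0,0,1, 0,0,-0.15,0,0,0,1, 0,0,-0.15,0,0,0,1, 0,0,-0.15,0,0,0,1, 0,0,0,0,0,0,1, 0,0,0,0,0,0,1]' | grep time
python3 -c "
from h import *
wrist('w7');where([576.5,252.5,48,-7.7])"
```

```text
time_s: 19.4
time_s: 20.4
t 20.45 tcp [577.1 252.9 104.4] yaw -7.7 down [-0. -0. -1.] F [-0.  -0.2 -2.8] w 63.7
units [-0.01 -0.01 -1.13] turn 0.0
```

View pics/w7.png

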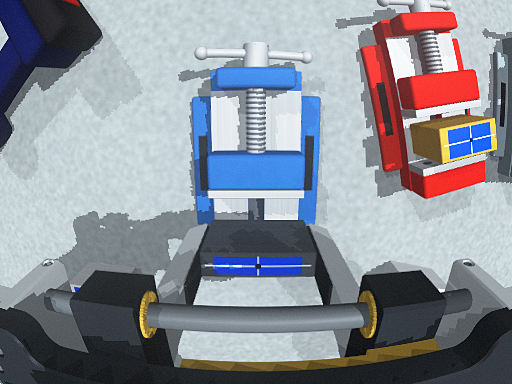

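Steel is level over the blue vice and centred on its jaws, with the plate edge at row ~198. Brass sits in the red vice. Checking the edge, then descending.

```bash
python3 -c "
from h import *
print(fish((255,192),.05),fish((255,198),.05))"
python3 -m pendant '[-0.02,0,-0.15,0,0,0,1, 0,0,-0.2,0,0,0,1, 0,0,-0.2,0,0,0,1, 0,0,-0.2,0,0,0,1, 0,0,-0.15,0,0,0,1, 0,0,-0.12,0,0,0,1, 0,0,-0.05,0,0,0,1, 0,0,-0.02,0,0,0,1, 0,0,0,0,0,0,1, 0,0,0,0,0,0,1]' | grep -v rot
python3 -c "from h import *;where([576.5,252.5,47,-7.7])"
```

```text
[595.9 252. ] [591.2 252.6]
time_s: 21.45
eef_pos: [0.5765, 0.253, 0.0506]
ft_force: [0.3, 0.1, -2.6]
width: 0.0638
t 21.45 tcp [576.5 253.   50.6] yaw -7.7 down [ 0.001  0.    -1.   ] F [ 0.3  0.1 -2.6] w 63.8
units [-0.   -0.01 -0.07] turn 0.0
```

```bash
python3 -m pendant '[0,0,-0.04,0,0,0,1, 0,0,-0.02,0,0,0,1, 0,0,0,0,0,0,0.7, 0,0,0,0,0,0,0, 0,0,0,0,0,0,0, 0,0,0,0,0,0,0, 0,0,0,0,0,0,0, 0,0,0.3,0,0,0,0, 0,0,0.5,0,0,0,0, 0,0,0.5,0,0,0,0]' | grep -v rot
python3 -c "from h import *;where([499.5,429.5,125,-9])"
```

```text
time_s: 22.45
eef_pos: [0.576, 0.2528, 0.1135]
ft_force: [0.9, 0.2, -0.7]
width: 0.0942
t 22.45 tcp [576.  252.8 113.5] yaw -7.7 down [-0. -0. -1.] F [ 0.9  0.2 -0.7] w 94.2
units [-1.53  3.53  0.23] turn -0.32
```

```bash
python3 -m pendant '[-0.08,0.2,0.23,0,0,-0.04,0, -0.17,0.4,0,0,0,-0.04,0, -0.2,0.45,0,0,0,-0.04,0, -0.2,0.45,0,0,0,-0.04,0, -0.2,0.45,0,0,0,-0.04,0, -0.2,0.45,0,0,0,-0.04,0, -0.2,0.45,0,0,0,-0.04,0, -0.15,0.35,0,0,0,-0.04,0, -0.1,0.25,0,0,0,0,0, -0.03,0.08,0,0,0,0,0]' | grep time
python3 -c "from h import *;wrist('w8');where([499.5,429.5,25,-9])"
```

```text
time_s: 23.45
t 23.5 tcp [498.8 430.7 123.5] yaw -8.9 down [-0.  0. -1.] F [-0.2  1.1  0.2] w 94.1
units [ 0.01 -0.02 -1.97] turn -0.03
```

View pics/w8.png

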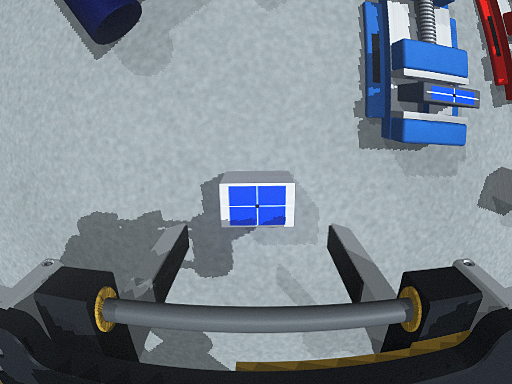

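The aluminium is centred and square (cross at 257,206), and the steel is standing in the blue vice.

```bash
python3 -m pendant '[0,0,-0.3,0,0,0,0, 0,0,-0.35,0,0,0,0, 0,0,-0.35,0,0,0,0, 0,0,-0.35,0,0,0,0, 0,0,-0.3,0,0,0,0, 0,0,-0.18,0,0,0,0, 0,0,-0.1,0,0,0,0, 0,0,-0.04,0,0,0,0, 0,0,0,0,0,0,0.3, 0,0,0,0,0,0,0.6]' | grep eef_pos
python3 -m pendant '[0,0,0,0,0,0,1, 0,0,0,0,0,0,1, 0,0,0,0,0,0,1, 0,0,0,0,0,0,1, 0,0,0,0,0,0,1, 0,0,0.1,0,0,0,1, 0,0,0.2,0,0,0,1, 0,0,0.4,0,0,0,1, 0,0,0.6,0,0,0,1, 0,0,0.6,0,0,0,1]' |grep -v rot
python3 -c "from h import *;where([564.5,-258.2,140,0])"
```

```text
eef_pos: [0.5001, 0.4298, 0.026]
time_s: 25.5
eef_pos: [0.4989, 0.4286, 0.12]
ft_force: [0.1, -0.2, -2.5]
width: 0.0639
t 25.5 tcp [498.9 428.6 120. ] yaw -9.0 down [-0.002 -0.002 -1.   ] F [ 0.1 -0.2 -2.5] w 63.9
units [  1.31 -13.74   0.4 ] turn 2.25
```

```bash
python3 -m pendant '[0,-0.3,0.2,0,0,0,1, 0,-0.5,0.2,0,0,0,1, 0,-0.7,0,0,0,0,1, 0,-0.7,0,0,0,0,1, 0,-0.7,0,0,0,0,1, 0,-0.7,0,0,0,0,1, 0,-0.7,0,0,0,0,1, 0,-0.7,0,0,0,0,1, 0,-0.7,0,0,0,0,1, 0,-0.7,0,0,0,0,1]' | grep -A1 time
python3 -m pendant '[0,-0.7,0,0,0,0.2,1, 0.1,-0.7,0,0,0,0.25,1, 0.1,-0.7,0,0,0,0.25,1, 0.15,-0.7,0,0,0,0.25,1, 0.15,-0.7,0,0,0,0.25,1, 0.2,-0.7,0,0,0,0.25,1, 0.2,-0.7,0,0,0,0.25,1, 0.15,-0.7,0,0,0,0.25,1, 0.15,-0.7,0,0,0,0.2,1, 0.11,-0.5,0,0,0,0.1,1]' | grep -A1 time
python3 -m pendant '[0,-0.34,0,0,0,0,1, 0,-0.15,0,0,0,0,1, 0,-0.05,0,0,0,0,1, 0,0,0,0,0,0,1, 0,0,-0.1,0,0,0,1, 0,0,-0.2,0,0,0,1, 0,0,-0.2,0,0,0,1, 0,0,-0.2,0,0,0,1, 0,0,0,0,0,0,1, 0,0,0,0,0,0,1]' | grep -A1 time
python3 -c "
from h import *
wrist('w9');where([564.5,-258.2,48,0])"
```

```text
time_s: 26.5
eef_pos: [0.498, 0.1069, 0.1388]
time_s: 27.5
eef_pos: [0.5634, -0.2333, 0.1385]
time_s: 28.5
eef_pos: [0.5648, -0.2573, 0.1042]
t 28.55 tcp [ 565.2 -257.6  104.9] yaw 0.0 down [-0. -0. -1.] F [ 0.   0.3 -1.9] w 63.7
units [-0.01 -0.01 -1.14] turn -0.0
```

View pics/w9.png

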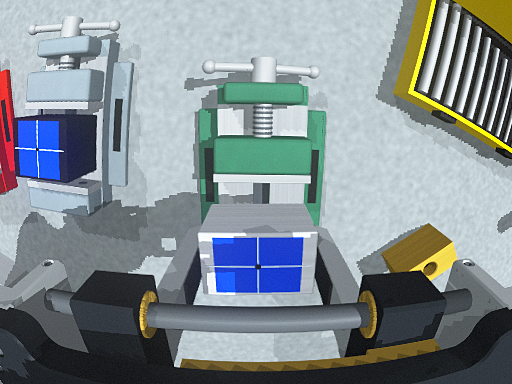

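The green jaws span columns 213–312 (centre ≈262) against the blank's centre at 258, so they sit slightly to −y. Quantifying the offset.

```bash
python3 -c "
from h import *
for p in ((213,182),(312,180),(263,181)): print(fish(p,.05))"
```

```text
[ 591.7 -223.2]
[ 593.3 -299.3]
[ 592.4 -261.6]
```

Bed ≈ (564.4,−260). Shift 2.5 mm in −y and descend.

```bash
python3 -m pendant '[-0.01,-0.05,-0.15,0,0,0,1, 0,0,-0.2,0,0,0,1, 0,0,-0.2,0,0,0,1, 0,0,-0.2,0,0,0,1, 0,0,-0.15,0,0,0,1, 0,0,-0.12,0,0,0,1, 0,0,-0.05,0,0,0,1, 0,0,-0.02,0,0,0,1, 0,0,0,0,0,0,1, 0,0,0,0,0,0,1]' | grep -v rot
python3 -m pendant '[0,0,-0.03,0,0,0,1, 0,0,-0.02,0,0,0,1, 0,0,0,0,0,0,0.7, 0,0,0,0,0,0,0, 0,0,0,0,0,0,0, 0,0,0,0,0,0,0, 0,0,0,0,0,0,0, 0,0,0.3,0,0,0,0, 0,0,0.5,0,0,0,0, 0,0,0.6,0,0,0,0]' | grep -v rot
```

```text
time_s: 29.55
eef_pos: [0.565, -0.2603, 0.0511]
ft_force: [0.2, 1.2, -2.9]
width: 0.0639
time_s: 30.55
eef_pos: [0.564, -0.2598, 0.1187]
ft_force: [1.0, -0.5, 0.0]
width: 0.0942
```

Now back off toward the start, clear of the scene, and check with the top camera.

```bash
python3 -m pendant '[-0.2,0,0.4,0,0,0,0, -0.5,0,0.4,0,0,0,0, -0.6,0,0.4,0,0,0,0, -0.6,-0.2,0.3,0,0,0,0, -0.6,-0.3,0.2,0,0,0,0, -0.6,-0.3,0,0,0,0,0, -0.6,-0.3,0,0,0,0,0, -0.5,-0.3,0,0,0,0,0, -0.3,-0.2,0,0,0,0,0, -0.1,-0.1,0,0,0,0,0]' | grep -v rot
python3 - <<'E'
import numpy as np,cv2
from h import *
from workcell import vision
c=vision.read_camera("top");P=cloud(c);z=cv2.medianBlur(P[...,2].astype(np.float32),3);K=c["camera_matrix"];T=np.linalg.inv(c["cam_to_world"])
M=[]
for n,(x,y,a) in dict(blue=(575.7,252.4,-7.7),red=(622.8,74.7,6.6),green=(563.7,-259.5,0),grey=(625.5,-76.3,-6.3),dal=(454.4,95.8,-23.7),dbr=(506.7,-423.6,31.7)).items():
    r,q=np.mgrid[-110:111,-110:111];h=.072 if n[0]!='d' else .05
    X=np.stack([x/1e3-r*.0005,y/1e3-q*.0005,np.full(r.shape,h)],-1);C=X@T[:3,:3].T+T[:3,3]
    mu=(K[0,0]*C[...,0]/-C[...,2]+K[0,2]).astype(np.float32);mv=(K[1,1]*-C[...,1]/-C[...,2]+K[1,2]).astype(np.float32)
    zz=cv2.remap(z,mu,mv,cv2.INTER_LINEAR);m=(abs(zz-h)<(.01 if n[0]!='d' else .014)).astype(np.uint8);m=cv2.morphologyEx(m,cv2.MORPH_OPEN,np.ones((9,9)))
    k,l,st,_=cv2.connectedComponentsWithStats(m);i=1+np.argmax(st[1:,4]);Q=X[l==i];R_=rect(Q)
    im=cv2.remap(c["pixels"],mu,mv,cv2.INTER_CUBIC)[...,::-1].copy();cs,_=cv2.findContours((l==i).astype(np.uint8),0,2);cv2.drawContours(im,cs,-1,(0,0,255),1);M.append(im)
    print(n,*R_,"off",np.round(R_[0]-np.array([x,y]),1),"dyaw",round(R_[2]-a,1),"ztop",np.median(zz[l==i]).round(4))
cv2.imwrite("pics/final.png",np.vstack([np.hstack(M[:3]),np.hstack(M[3:])]))
E
```

```text
time_s: 31.55
eef_pos: [0.3334, -0.3461, 0.2046]
ft_force: [-0.9, -0.7, -0.0]
width: 0.0942
blue [577.4 251.1] [62.4 17.5] -8.6 off [ 1.7 -1.3] dyaw -0.9 ztop 0.0701
red [623.   74.3] [29.5 63.7] 5.4 off [ 0.2 -0.4] dyaw -1.2 ztop 0.0709
green [ 564.5 -259. ] [40.2 64.1] 0.8 off [0.8 0.5] dyaw 0.8 ztop 0.0714
grey [627.2 -76.9] [63.7 53.9] -7.0 off [ 1.7 -0.6] dyaw -0.7 ztop 0.0713
dal [454.3  95.5] [64.7 40.3] -23.1 off [-0.1 -0.3] dyaw 0.6 ztop 0.0485
dbr [ 506.1 -423.7] [29.8 68. ] 31.7 off [-0.6 -0.1] dyaw 0.0 ztop 0.0481
```

View pics/final.png

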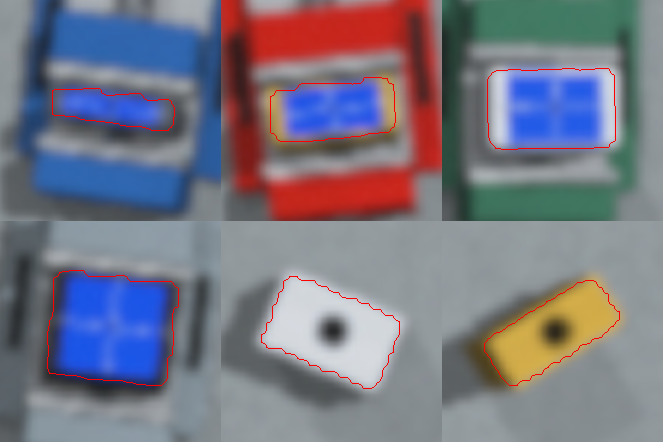

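All four blanks sit between their own jaws, within about 2 mm and 1.2°. Their tops are at 70–71 mm, so the undersides are on the bed, and the drilled blocks haven't moved. Handing in.

```bash
python3 -c "
from workcell import ctrl
print(ctrl.hand_in())"
```

```text
the job is handed in; nothing more can be done
None
```

All four blanks are standing in their vices, and I handed the job in at about 32 s of the 112 s allowed: steel in blue, brass in red, aluminium in green, acetal in grey. I gripped each one by its ends, lowered it between the jaws and released it on the bed.

The last top-camera check was taken with the gripper open and backed away:
- **Position:** centres are about 0.5–2 mm from the bed middles I had measured, against the 15 mm limit. Lengths are within about 1.2° of the jaws.
- **Height:** the tops read 70–71 mm above the bench, against 72 mm for a blank flat on the bed. The undrilled-height readings on the drilled blocks were low by a similar amount (about 48 mm for 50 mm). All four blue faces are up.
- **Drilled blocks:** both were within 0.6 mm of where they started.

The one disagreement was in the green vice: the wrist camera put its centre about 3 mm further to −y than the top camera did. I set the aluminium blank down between the two estimates. No check failed.

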